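Unlock the carver's knife chest by feel

TASK

Take the wooden-handled key from its stand, put it down into the lock on the knife chest and, pressing lightly, turn it gently back and forth until you feel it drop into the hidden slot; press it fully home and turn it clockwise until the brass bolt is fully drawn back clear of its keeper. Never force the key, leave it standing in the lock fully home when you let go, and leave the knife, the carving blank and the oil jar where they are.

Things in the scene. Friction and masses are not known exactly. Their poses are not given: they have to be found in the camera images.
- case: Pale wooden knife chest, fixed, 180 (its x) x 220 (y) mm, deck 62 and lid 66 mm high; origin at the centre of its underside, z up. A grey steel lock housing, 74 x 76 mm, stands on the half of its top at negative x, upper face 78 mm above the origin, a round keyhole in its middle; two red marks beside it show the chest's x axis. A dark keeper bridge 83 mm high stands on the lid at x 12, y 26 mm.
- lock_mouth (a point): Centre of the keyhole, in the plane of the housing's upper face (chest frame x -48, y 0, z 78 mm; chest's axes). The bore is vertical, 22 mm in diameter, with a 3 mm chamfer. More than 25 N between key and chest or lock is forcing. With the blade in the slot, the slot turns with the key to solid stops: 0.8 rad clockwise from above and 0.25 rad counterclockwise from where it was found.
- lock_slot (a point): Centre of the top of the steel follower, 24 mm below lock_mouth; chest's axes, not the slot's. Across it runs a slot 6.5 mm wide, 14 mm deep, hidden anywhere within 0.85 rad of the chest's x. The follower is sprung: it gives down 4 mm at most, from 2 N to 5 N, then solid. A blade across it rests on top; if within 0.1 rad of the slot it drops in and force falls. A light press will not turn it.
- key_grip (a point): Centre of the handle of the key, a reddish wooden block 36 (key x) x 12 (y) x 48 (z) mm: pinch it along key y. Key z points up from blade to handle. 70 to 120 g, 94 mm tall: from the tip up, a steel blade 20 (x) x 4 (y) x 20 mm, a 10 mm round shank, a brass collar 34 mm in diameter from 42 to 46 mm, then handle. It starts upright in the stand, collar on its top. Turned half round it is the same.
- key_tip (a point): Centre of the key blade's lower end, 70 mm below key_grip; same axes as key_grip. Fully home it is 38 mm below lock_mouth (up to 42 mm with the spring pressed), the collar 4 mm or less above the housing. It must be lifted 45 mm to leave the stand.
- stand: Wooden key stand, fixed, 70 x 70 x 50 mm, with a 25 mm hole in the middle of its top; origin at the centre of its underside.
- bolt (a joint): Brass bolt with a red tip, 13 mm wide, sliding along the chest's x on the housing's +y side (y 26 mm) through the keeper: m by which it is drawn back towards negative x. 0 = locked at the start; from 0.018 its tip is clear of the keeper and it counts as fully drawn; solid stop at 0.0288. It moves only as the slot is turned by the key, 36 mm per rad clockwise.
- knife_mid (a point): Carving knife lying loose on the mat, 190 mm long, reddish 22 mm round handle; the point is at its middle. Not to be disturbed.
- blank_mid (a point): Pale carving blank lying loose, 200 x 80 x 12 mm with a handle hole; the point is at its middle. Not to be disturbed.
- oil_mid (a point): Amber oil jar standing loose, 54 mm in diameter, 85 mm high; the point is at its middle. Not to be disturbed.
Mind the look-alikes: they are no part of the job. What is shaped like the part that bears key_grip but purple or turquoise is not meant.

How it is judged:
On the way, in this order (a step that is already met when the one before it is completed fails the run):
1. the key is home in the slot of the lock, upright (z of key_tip in the frame of lock_mouth below -0.035 m and horizontal distance between key_tip and lock_mouth below 0.004 m and value of joint bolt below 0.016 m), for 0.2 s.
2. the bolt is drawn back by the key (value of joint bolt above 0.018 m and z of key_tip in the frame of lock_mouth below -0.035 m), for 0.2 s.
At the end, for the whole second after the job is handed in: The bolt is drawn back at least 18 mm, the key stands released and at rest in the lock, its tip at least 35 mm below the keyhole's face, within 4 mm of its axis and within 0.15 rad of upright (all of step 2 and horizontal distance between key_tip and lock_mouth below 0.004 m and angle between key_grip's own z axis and vertical below 0.15 rad and linear speed of key below 0.02 m/s); the robot touches nothing.
It fails at once if the key is forced: more than 25 N between it and the chest or lock (contact force between key and case above 25 N).
It fails at once if the knife, the blank or the oil jar is moved more than 30 mm (distance of any of knife_mid, blank_mid, oil_mid from where it was at the start of the episode above 0.03 m).
It also fails if it takes over 72 s, if anything falls off the work surface, if the arm or the gripper's body presses on something with over 40 N, if the wrist force passes 120 N, or if a joint passes its speed limit or range.

ROBOT

A 6-joint arm with a two-finger parallel gripper is mounted at the origin on the work surface. World frame = base frame: x ahead of the robot, y to its left, z up, the work surface at z = 0. Lengths are in m, angles in rad, forces in N, time in s.
With the tool pointing down it reaches from about 0.4 to 0.925 m from the base axis. Payload 3.4 kg.
Tool frame: the origin (TCP) lies between the finger pads; the fingertips stand bot.tip_reach ahead of it and the grasp point (between the pads) lies 6 mm ahead of it (bot.tip_reach is the distance from the TCP to the fingertips, in m); y points along the fingers, x is the direction in which the jaws open and shut, and the axes are right-handed (so a half turn about y gives the same grasp; the last joint's range is limited). The gripper opens to 85 mm and grips with 20 to 120 N. Pads are 22 mm wide; open, the fingers measure 114 mm over their backs; the gripper's body (76 mm by 85 mm) begins 54 mm behind the grasp point. The pads swing forward as they close: fully open they stand 13 mm farther back than shut.
Start: joints at [-1.192, 0.307, 1.506, -0, 1.328, -0.073], TCP at [0.252, -0.517, 0.256] pointing down, gripper open.
Joint ranges: [-3.12, 3.12], [-1.05, 2.28], [0.14, 2.33], [-1.42, 4.57], [0.1, 2.73], [-2.68, 2.68]. Speed limits (rad/s): [2.57, 2.57, 3.14, 3.14, 3.14, 3.14].

INTERFACE

Orientations are given as a unit quaternion [w, x, y, z].
In Python, from rig import bot, eyes, job_done gives the robot as it stands.
- The arm moves only by the shell command python3 -m inch 'ROWS' [FORCE]. ROWS is JSON, a list of rows, each a list of 3 entries, a list of its own where there are three numbers: the turn, a rotation vector about the world's x, y, z in rad, then the shift along the world's x, y, z in mm, then the closure, from 0 (fully open) to 1 (shut). A call has exactly 5 rows; each row is the pose to reach, as a shift and turn from the pose commanded when the call began; what a row does not reach only later rows make up. A row lasts 1/10 s, in which the tool goes at most 50 mm and 8.59 degrees, less where a joint would pass 70% of its speed; a pose out of reach is approached as far as the arm can. A call with a gripper value outside its range is refused whole. The fingers move at their own pace and stop on an object; FORCE is the grip in N (left out, the last holds). Time passes only in rows, so rows that repeat a pose let the fingers close, or fill a call up. It gives the time, the measured TCP pose, the force and the opening at its end, in the units of the state.
- bot.state(): the state, without advancing time (a new reading comes with each control period).
- eyes.capture(name): name is "side" or "top" or "wrist"; returns a dict with "img" (384x512x3 uint8, red, green, blue), "intrinsics" (3x3 intrinsics, pixels), "k1" (the pictures are not rectified: a ray, as slopes to the right and down, at radius r is drawn at 1 + k1 r^2 times it, then the intrinsics apply), "extrinsics" (4x4, takes a point from camera to world coordinates); the wrist camera has in their place "hand_eye" (4x4, takes a point from camera to tool coordinates, whose origin is the TCP and whose axes are the tool frame's). Camera axes: x right, y down, z forward; pixel columns grow to the right and rows downward; lengths in m; the calibration is good to about 2 mm. A picture is of the moment at which its call begins: read the wrist's pose just before it. There is no depth.
- job_done(): hands the job in, once; it reports no verdict.
Trained networks look in the newest picture that a camera, given by its name, has taken for a name from the list of things; names that differ only in an ending like _2 or _b are one class to them, and where a whole thing is asked for, a point or a joint stands for the part that bears it (a point fixed in the world has none). Each returns a list of dicts, best first, with "p" (0 to 1); they miss things now and then, are a little off and sometimes report something else, mostly with a low value. They report only what shows in the picture. A call takes as long as a camera call. They do not tell look-alikes from the thing itself.
- eyes.search_frame(camera, label): "centre" ([column, row] in pixels, amid what is visible of it).
- eyes.place_of(camera, label): "centre" ([column, row] in pixels: a listed point, or the origin of a listed thing).
The state is a dict: "t": time; "qpos": joint angles; "joint_vel": joint speeds; "effort": joint torques, N m; "tcp_pos": TCP position; "tool_rot": TCP orientation; "contact_force": force on the tool from outside, world axes, zero at the start; "moment": the same for the moment, N m; "grip_width": finger opening in m.
Only numpy, scipy, OpenCV 4.12 (cv2) and the standard library are available. Lean on these libraries where they do the work, as an engineer would, in place of code of your own. Each camera call takes 0.05 s, during which the arm holds its last target. There are 200 camera calls.

## Working session

There is one attempt and no reset: what is moved stays moved. The work goes in short steps, Python scripts to look and compute and a shell command to move; the robot and the scene stay as the last step left them, time stands still between calls to the robot, and variables do not carry over. Pictures are saved under pics/ and viewed, about 8 in all and at most 12, crops included, and the job is handed in when it is done.

```bash
ls; mkdir -p pics
cat > h.py <<'E'
import numpy as np, cv2
from rig import bot, eyes
from scipy.spatial.transform import Rotation as R
def Rq(q): return R.from_quat([q[1],q[2],q[3],q[0]])
def cap(n):
    s=bot.state(); c=eyes.capture(n)
    if n=='wrist':
        T=np.eye(4);T[:3,:3]=Rq(s['tool_rot']).as_matrix();T[:3,3]=s['tcp_pos'];c['T']=T@np.array(c['hand_eye'])
    else: c['T']=np.array(c['extrinsics'])
    return c
def ray(c,px):
    K=np.array(c['intrinsics']);d=np.array([(px[0]-K[0,2])/K[0,0],(px[1]-K[1,2])/K[1,1]])
    u=d.copy()
    for _ in range(30): u=d/(1+c['k1']*(u@u))
    T=c['T'];return T[:3,3],T[:3,:3]@np.array([u[0],u[1],1])
def atz(c,px,z):
    o,d=ray(c,px);return o+d*(z-o[2])/d[2]
def proj(c,p):
    q=np.linalg.inv(c['T'])@np.r_[p,1];u=q[:2]/q[2];u=u*(1+c['k1']*(u@u));K=np.array(c['intrinsics'])
    return u*[K[0,0],K[1,1]]+K[:2,2]
def tri(rs):
    A=0;b=0
    for o,d in rs:
        d=d/np.linalg.norm(d);P=np.eye(3)-np.outer(d,d);A=A+P;b=b+P@o
    return np.linalg.solve(A,b)
def save(c,n,crop=None,f=1):
    im=c['img'][...,::-1]
    if crop: x0,y0,x1,y1=crop;im=im[y0:y1,x0:x1]
    cv2.imwrite('pics/'+n,cv2.resize(im,None,fx=f,fy=f,interpolation=cv2.INTER_CUBIC))
E
python3 - <<'E'
from h import *
ims=[]
for n in('top','side'):
    c=cap(n);print(n,c['T'].round(3).tolist(),c['k1']);ims.append(c['img'])
    for l in('key_grip','lock_mouth','case','stand','key_tip','knife_mid','oil_mid','blank_mid'):
        print(l,[(np.round(d['centre'],1).tolist(),round(d['p'],2)) for d in eyes.place_of(n,l)[:4]])
    np.save(n+'.npy',c['img'])
    save(c,n+'0.png',f=1.5)
print(bot.state(), bot.tip_reach)
E
```

```text
pics
top [[0.011, -0.998, 0.069, 0.502], [-1.0, -0.012, -0.022, -0.054], [0.023, -0.069, -0.997, 1.043], [0.0, 0.0, 0.0, 1.0]] -0.06397010668530877
key_grip [([153.0, 240.8], 0.75), ([110.0, 185.7], 0.6), ([157.0, 186.7], 0.58)]
lock_mouth [([294.3, 222.8], 0.7)]
case [([284.6, 202.4], 0.95)]
stand [([159.4, 192.3], 0.57)]
key_tip [([119.9, 184.3], 0.82), ([221.3, 280.3], 0.55)]
knife_mid [([224.3, 281.1], 0.96)]
oil_mid [([382.8, 174.1], 0.97)]
blank_mid [([218.3, 110.7], 0.77)]
side [[-1.0, 0.006, 0.028, 0.537], [-0.019, 0.606, -0.795, 0.8], [-0.022, -0.795, -0.606, 0.709], [0.0, 0.0, 0.0, 1.0]] -0.12177914333643168
key_grip [([248.3, 235.1], 0.96), ([301.5, 236.8], 0.6), ([245.6, 271.5], 0.56)]
lock_mouth [([280.4, 155.5], 0.96)]
case [([260.2, 185.9], 0.69), ([179.4, 220.7], 0.42)]
stand [([245.5, 259.9], 0.7)]
key_tip [([243.9, 295.0], 0.95), ([302.1, 256.8], 0.74), ([264.3, 183.5], 0.7)]
knife_mid [([331.2, 213.6], 0.94)]
oil_mid [([239.7, 132.5], 0.98), ([280.2, 164.0], 0.5)]
blank_mid [([176.2, 218.7], 0.72)]
{'t': 0.9, 'qpos': array([-1.19150716e+00,  3.06782881e-01,  1.50638084e+00, -1.46774793e-05,
        1.32838199e+00, -7.34600698e-02]), 'joint_vel': array([-0.0004938 ,  0.00097925,  0.0011372 , -0.00200701, -0.00166227,
        0.00129783]), 'effort': array([ 1.36235187e-03, -4.57452679e+01, -2.52335966e+01, -1.57748963e-05,
        4.34866151e-04,  7.40468721e-06]), 'tcp_pos': array([ 0.25152954, -0.51708976,  0.25632196]), 'tool_rot': array([-0.5994531 ,  0.59948085, -0.37500872,  0.37502954]), 'contact_force': array([ 0.02670434, -0.01446553, -0.81776762]), 'moment': array([ 0.00138438, -0.02594928, -0.04231678]), 'grip_width': 0.08476194656480573} 0.025
```

View both.

View pics/top0.png

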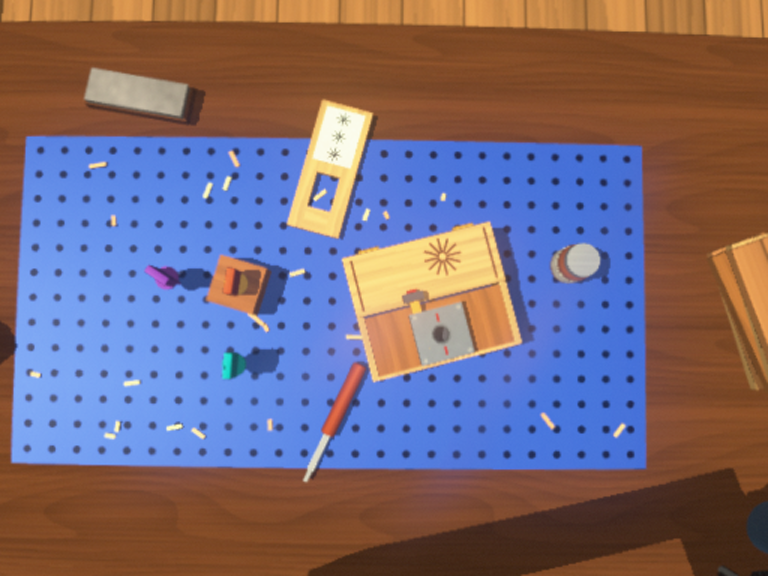

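View pics/side0.png

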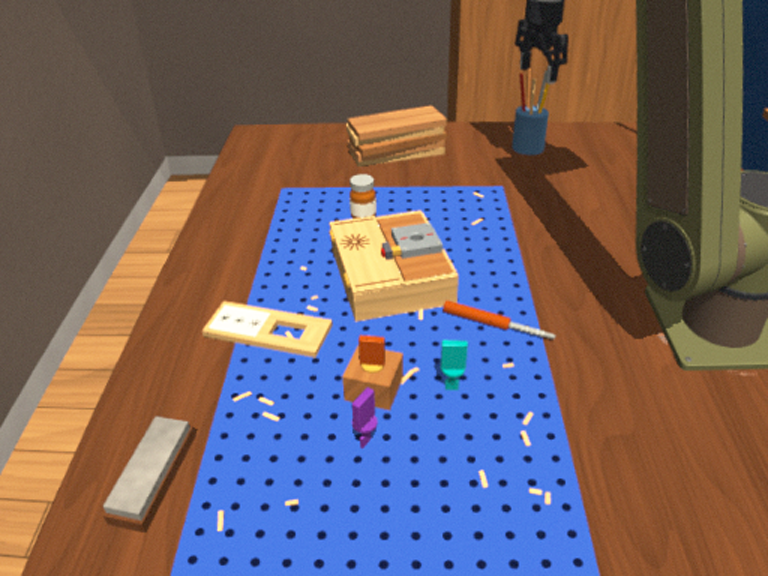

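The candidates are three key-shaped things. Top camera pixels: red-brown in the stand (155,187), purple (110,186), turquoise (153,241). The red-brown one fits, with a wooden handle and brass collar, standing upright in the stand. I'll confirm it in a crop.

Run:
```python
from h import *
t=cap('top');s=cap('side')
k=tri([ray(t,[157,186.7]),ray(s,[248.3,235.1])]);print('key',k)
print('key top',atz(t,[155,186],.09))
m=tri([ray(t,[294.3,222.8]),ray(s,[280.4,155.5])]);print('mouth',m,atz(t,[294.3,222.8],.078))
a=atz(t,[298,234],.078);b=atz(t,[291.3,212],.078);print('yaw case',np.arctan2(*(b-a)[[1,0]]))
for n,a,b in(('knife',[224.3,281.1],[331.2,213.6]),('oil',[382.8,174.1],[239.7,132.5])):print(n,tri([ray(t,a),ray(s,b)]))
print('stand',tri([ray(t,[159.4,192.3]),ray(s,[245.5,259.9])]))
# yaw of handle from red blob in top
cr=t['img'][165:215,130:190];tt=cv2.resize(cr[...,::-1],None,fx=6,fy=6,interpolation=cv2.INTER_CUBIC)
cr2=s['img'][215:305,210:330];t2=cv2.resize(cr2[...,::-1],None,fx=3.3,fy=3.3,interpolation=cv2.INTER_CUBIC);t2=cv2.resize(t2,(400,300))
cv2.imwrite('pics/c1.png',np.hstack([tt,t2]))
st=bot.state();Rm=Rq(st['tool_rot']).as_matrix();print(Rm.round(3),st['tcp_pos'])
```

```text
key [0.58178071 0.13278603 0.0725594 ]
key top [0.58322291 0.13363035 0.09      ]
mouth [ 0.5073356  -0.15679715  0.08595946] [ 0.51037923 -0.15778336  0.078     ]
yaw case 0.3029669406136656
knife [ 0.38008213 -0.00976142  0.00867282]
oil [ 0.62250545 -0.3584804   0.04044918]
stand [0.58251442 0.14048013 0.00314375]
[[ 0.437  0.     0.899]
 [-0.899 -0.     0.437]
 [ 0.    -1.    -0.   ]] [ 0.2515188  -0.51708095  0.25632315]
```

View pics/c1.png

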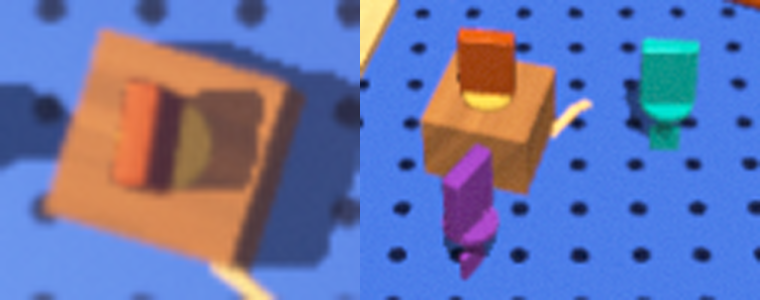

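Confirmed: the crop shows the red-brown handle with its collar upright in the stand, and the purple and turquoise keys stand apart. Its long axis is about -0.1 rad from world x. I'm moving above it.

```bash
python3 -m inch '[[[0,0,-0.036],[22,43,-4],0],[[0,0,-0.072],[44,86,-7],0],[[0,0,-0.108],[65,128,-11],0],[[0,0,-0.144],[87,171,-14],0],[[0,0,-0.18],[109,214,-18],0]]' 40
python3 -m inch '[[[0,0,-0.036],[22,43,-4],0],[[0,0,-0.072],[44,86,-7],0],[[0,0,-0.108],[65,128,-11],0],[[0,0,-0.144],[87,171,-14],0],[[0,0,-0.18],[109,214,-18],0]]'
python3 -m inch '[[[0,0,-0.036],[22,43,-4],0],[[0,0,-0.072],[44,86,-7],0],[[0,0,-0.108],[65,128,-11],0],[[0,0,-0.144],[87,171,-14],0],[[0,0,-0.19],[113,223,-18],0]]'
python3 - <<'E'
from h import *
c=cap('wrist');print(c['T'].round(3))
for l in('key_grip','stand'):
  for d in eyes.place_of('wrist',l)[:3]: print(l,d['centre'],d['p'],atz(c,d['centre'],.078 if l[0]=='k' else 0))
save(c,'w1.png',f=1.5)
s=bot.state();print(s['tcp_pos'],s['tool_rot'],s['qpos'],s['contact_force'],s['t'])
E
```

```text
t: 1.5
tcp_pos: [0.3611, -0.3016, 0.2385]
tool_rot: [0.563, -0.563, 0.428, -0.428]
contact_force: [1.3, -0.2, 0.5]
grip_width: 0.0855
t: 2.0
tcp_pos: [0.4703, -0.0873, 0.2206]
tool_rot: [0.522, -0.522, 0.476, -0.477]
contact_force: [0.7, -0.1, 0.1]
grip_width: 0.0849
t: 2.5
tcp_pos: [0.5796, 0.1284, 0.2029]
tool_rot: [-0.475, 0.475, -0.524, 0.524]
contact_force: [0.9, -1.1, -0.1]
grip_width: 0.0853
[[-0.099 -0.944 -0.315  0.66 ]
 [-0.995  0.095  0.03   0.121]
 [ 0.002  0.317 -0.949  0.32 ]
 [ 0.     0.     0.     1.   ]]
key_grip [255.8, 296.8] 0.64 [0.47195328 0.13898608 0.078     ]
key_grip [244.3, 191.7] 0.61 [0.57943784 0.13812849 0.078     ]
stand [247.3, 167.8] 0.9 [0.58044092 0.13729647 0.        ]
[0.58003046 0.12950128 0.20232958] [ 0.47653429 -0.47606353  0.52265025 -0.52260435] [1.48349320e-01 3.77349571e-01 1.54134296e+00 4.51851588e-04
 1.22238336e+00 1.81168146e+00] [-0.50693089 -1.72423987 -0.17697198] 2.65
```

View pics/w1.png

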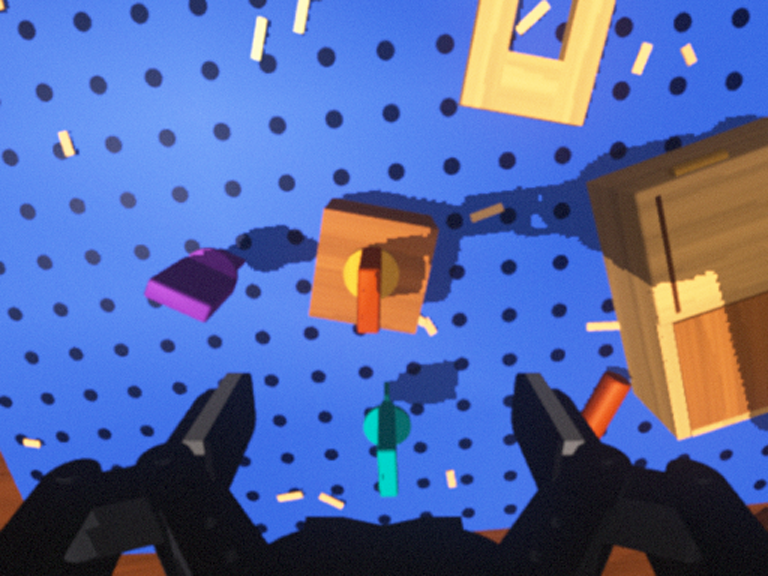

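Run:
```python
from h import *
c=cap('wrist');im=c['img'].astype(int)
m=((im[...,0]>150)&(im[...,1]<110)&(im[...,2]<70));m[:165]=0;m[230:]=0;m[:,:225]=0;m[:,270:]=0
ys,xs=np.nonzero(m);print(xs.min(),xs.max(),ys.min(),ys.max(),len(xs),xs.mean(),ys.mean())
P=np.array([atz(c,(x,y),.102)[:2] for x,y in zip(xs,ys)],np.float32);print(cv2.minAreaRect(P*1000))
print(bot.state()['tcp_pos'])
```

```text
238 269 165 222 773 250.17205692108666 197.46571798188876
((584.355224609375, 130.27230834960938), (22.580684661865234, 46.11444091796875), 79.66206359863281)
[0.57890508 0.12771667 0.20232344]
```

Run:
```python
from h import *
c=cap('wrist');im=c['img'].astype(int)
m=((im[...,0]>180)&(im[...,1]<100)&(im[...,2]<60)).astype(np.uint8);m[:165]=0;m[230:]=0;m[:,:225]=0;m[:,275:]=0
n,l,st,ce=cv2.connectedComponentsWithStats(m);i=1+np.argmax(st[1:,4]);print(st[i],ce[i])
ys,xs=np.nonzero(l==i)
P=np.array([atz(c,(x,y),.102)[:2] for x,y in zip(xs,ys)],np.float32);print(cv2.minAreaRect(P*1000),P.mean(0),atz(c,(246,199),.102))
for _ in range(3):print(bot.state()['tcp_pos'])
```

```text
[237 178  15  43 429] [244.50815851 202.34032634]
((580.4644165039062, 136.6304473876953), (10.749687194824219, 34.38850021362305), 83.456787109375) [0.57806784 0.1365012 ] [0.58081042 0.13504479 0.102     ]
[0.57834424 0.12659639 0.20248086]
[0.57834424 0.12659639 0.20248086]
[0.57834424 0.12659639 0.20248086]
```

```bash
python3 -m inch '[[[0,0,-0.01],[0,1,-15],0],[[0,0,-0.01],[0,2,-30],0],[[0,0,-0.01],[0,2,-45],0],[[0,0,-0.01],[0,2,-60],0],[[0,0,-0.01],[0,2,-60],0]]'
python3 - <<'E'
from h import *
for _ in range(3):
  c=cap('wrist')
  print(bot.state()['tcp_pos'],bot.state()['t'],atz(c,eyes.place_of('wrist','key_grip')[0]['centre'],.078))
im=c['img'].astype(int)
m=((im[...,0]>170)&(im[...,1]<100)&(im[...,2]<60)).astype(np.uint8)
n,l,st,ce=cv2.connectedComponentsWithStats(m)
for i in range(1,n):
  if st[i][4]>150:
    ys,xs=np.nonzero(l==i);P=np.array([atz(c,(x,y),.102)[:2] for x,y in zip(xs,ys)],np.float32);print(st[i],cv2.minAreaRect(P*1000))
E
```

```text
t: 3.25
tcp_pos: [0.5765, 0.1264, 0.1412]
tool_rot: [0.47, -0.473, 0.527, -0.526]
contact_force: [-0.6, 0.4, -0.5]
grip_width: 0.0855
[0.57747802 0.12680027 0.14232069] 3.3 [0.59144419 0.23367527 0.078     ]
[0.5789493  0.12751969 0.14368081] 3.4 [0.59011125 0.23425885 0.078     ]
[0.57944135 0.1280532  0.14406835] 3.5 [0.57791204 0.13641613 0.078     ]
[232 242  20  20 303] ((569.5919799804688, 137.63861083984375), (11.284745216369629, 12.886459350585938), 83.74717712402344)
[421 283  31  30 260] ((521.8156127929688, 18.206642150878906), (12.504142761230469, 21.603736877441406), 64.07514190673828)
```

```bash
python3 -m inch '[[[0,0,0],[1,5,-5],0],[[0,0,0],[1,8,-15],0],[[0,0,0],[1,8,-30],0],[[0,0,0],[1,8,-45],0],[[0,0,0],[1,8,-50],0]]'; python3 -m inch '[[[0,0,0],[0,0,-6],0],[[0,0,0],[0,0,-6],0],[[0,0,0],[0,0,-6],0.3],[[0,0,0],[0,0,-6],0.6],[[0,0,0],[0,0,-6],0.7]]'
python3 - <<'E'
from h import *
for _ in range(2):
  c=cap('wrist')
  s=bot.state();print(s['tcp_pos'],s['t'],s['grip_width'])
im=c['img'].astype(int)
m=((im[...,0]>150)&(im[...,1]<100)&(im[...,2]<60)).astype(np.uint8)
n,l,st,ce=cv2.connectedComponentsWithStats(m)
for i in range(1,n):
  if st[i][4]>100:print(st[i],ce[i],atz(c,ce[i],.102))
save(c,'w2.png',f=1.2)
E
```

```text
t: 4.05
tcp_pos: [0.5783, 0.1368, 0.0907]
tool_rot: [0.472, -0.474, 0.527, -0.525]
contact_force: [0.7, -0.3, 0.1]
grip_width: 0.0856
t: 4.55
tcp_pos: [0.5803, 0.1366, 0.0875]
tool_rot: [-0.473, 0.472, -0.526, 0.526]
contact_force: [-0.3, -0.4, -0.1]
grip_width: 0.0437
[0.58018619 0.13656756 0.0874369 ] 4.6 0.03607218302927231
[0.58011595 0.13656563 0.08734239] 4.65 0.02771579066524403
[463 322  41  41 440] [479.96590909 339.54772727] [0.54589387 0.03975256 0.102     ]
[244 326  26   7 120] [257.44166667 329.25      ] [0.56421623 0.13794049 0.102     ]
```

View pics/w2.png

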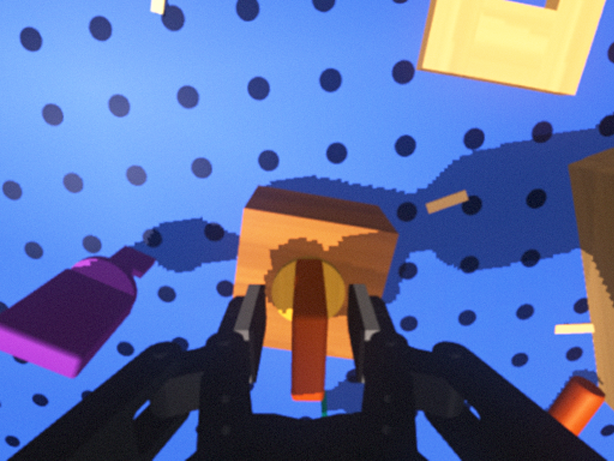

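The handle sits centred between the pads, aligned. I'll close and lift.

```bash
python3 -m inch '[[[0,0,0],[0,0,0],1],[[0,0,0],[0,0,0],1],[[0,0,0],[0,0,0],1],[[0,0,0],[0,0,0],1],[[0,0,0],[0,0,0],1]]' 70;  python3 -m inch '[[[0,0,0],[0,0,15],1],[[0,0,0],[0,0,35],1],[[0,0,0],[0,0,60],1],[[0,0,0],[0,0,90],1],[[0,0,0],[0,0,95],1]]'
python3 - <<'E'
from h import *
c=cap('side');s=bot.state();print(s['tcp_pos'],s['grip_width'],s['contact_force'],s['t'],s['qpos'])
print(Rq(s['tool_rot']).as_matrix().round(3))
for n in('key_grip','key_tip'): print(n,eyes.place_of('side',n)[:3])
save(c,'s1.png',(200,150,330,300),4)
E
```

```text
t: 5.15
tcp_pos: [0.5801, 0.1366, 0.0872]
tool_rot: [-0.473, 0.472, -0.526, 0.526]
contact_force: [-2.2, -0.9, 4.0]
grip_width: 0.0112
t: 5.65
tcp_pos: [0.5818, 0.1369, 0.1849]
tool_rot: [-0.474, 0.471, -0.525, 0.527]
contact_force: [0.3, 0.6, -0.5]
grip_width: 0.0114
[0.58131522 0.13681533 0.1840954 ] 0.011176374985237067 [ 0.06104045  0.83112921 -1.00536529] 5.7 [1.60419170e-01 3.96168996e-01 1.56157081e+00 1.26049203e-05
 1.17912283e+00 1.83841148e+00]
[[-0.107  0.005  0.994]
 [-0.994  0.001 -0.107]
 [-0.001 -1.     0.005]]
key_grip [{'centre': [300.6, 237.1], 'p': 0.64}, {'centre': [243.4, 271.2], 'p': 0.58}, {'centre': [244.7, 199.3], 'p': 0.49}]
key_tip [{'centre': [304.8, 255.8], 'p': 0.87}, {'centre': [247.1, 224.7], 'p': 0.85}, {'centre': [245.0, 294.0], 'p': 0.62}]
```

View pics/s1.png

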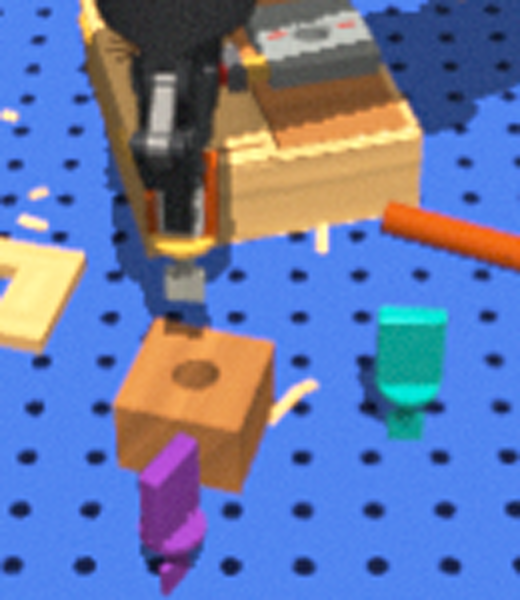

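The key is held upright with its blade clear of the stand. I'm carrying it over the lock at the counterclockwise end of the slot range.

```bash
python3 -m inch '[[[0,0,0.12],[-4,-20,14],1],[[0,0,0.24],[-12,-50,25],1],[[0,0,0.36],[-20,-82,33],1],[[0,0,0.48],[-28,-115,33],1],[[0,0,0.6],[-36,-147,33],1]]';  python3 -m inch '[[[0,0,0.12],[-7,-30,7],1],[[0,0,0.24],[-15,-60,13],1],[[0,0,0.36],[-22,-90,20],1],[[0,0,0.48],[-30,-120,27],1],[[0,0,0.6],[-36,-147,33],1]]'; python3 -m inch '[[[0,0,0],[0,0,0],1],[[0,0,0],[0,0,0],1],[[0,0,0],[0,0,0],1],[[0,0,0],[0,0,0],1],[[0,0,0],[0,0,0],1]]'
python3 - <<'E'
from h import *
s=bot.state();print(s['tcp_pos'],s['grip_width'],s['contact_force'],s['t'],s['qpos'])
print(Rq(s['tool_rot']).as_matrix().round(3))
o=[]
for n in('wrist','top','side'):
  c=cap(n);np.save('c_%s.npy'%n,c,allow_pickle=True)
  for l in('lock_mouth','key_tip'):
    print(n,l,[(np.round(d['centre'],1).tolist(),round(d['p'],2),atz(c,d['centre'],.078).round(4).tolist()) for d in eyes.place_of(n,l)[:2]])
  im=c['img'][...,::-1]
  o.append(cv2.resize(im,(512,384)) if n=='wrist' else cv2.resize(im[110:240,210:340] if n=='side' else im[160:290,230:360],(384,384),interpolation=cv2.INTER_CUBIC))
cv2.imwrite('pics/m1.png',cv2.resize(np.hstack([o[0],o[2]]),(800,343)))
E
```

```text
t: 6.3
tcp_pos: [0.5423, -0.0115, 0.213]
tool_rot: [-0.607, 0.608, -0.362, 0.36]
contact_force: [1.2, -0.7, -1.0]
grip_width: 0.0113
t: 6.8
tcp_pos: [0.5061, -0.1584, 0.2459]
tool_rot: [0.688, -0.687, 0.167, -0.164]
contact_force: [0.3, 0.9, -1.5]
grip_width: 0.0113
t: 7.3
tcp_pos: [0.5078, -0.1565, 0.2474]
tool_rot: [0.687, -0.687, 0.167, -0.167]
contact_force: [-0.1, 0.1, -0.6]
grip_width: 0.0113
[ 0.50782387 -0.15646745  0.24741466] 0.011274760041401575 [-0.10614735  0.05872452 -0.61646761] 7.3 [-3.78515107e-01  2.53922088e-01  1.60847107e+00  2.11001104e-04
  1.28013668e+00  9.84142107e-02]
[[ 0.888 -0.001  0.459]
 [-0.459  0.001  0.888]
 [-0.001 -1.     0.   ]]
wrist lock_mouth [([262.2, 174.8], 0.9, [0.5142, -0.1578, 0.078])]
wrist key_tip []
top lock_mouth [([293.7, 221.5], 0.73, [0.5131, -0.1565, 0.078])]
top key_tip [([117.7, 185.3], 0.57, [0.5848, 0.2148, 0.078]), ([283.8, 204.0], 0.46, [0.5497, -0.1354, 0.078])]
side lock_mouth [([278.3, 158.6], 0.57, [0.5099, -0.1538, 0.078])]
side key_tip [([245.0, 296.2], 0.81, [0.5806, 0.3006, 0.078]), ([301.6, 257.5], 0.78, [0.4711, 0.204, 0.078])]
```

View pics/m1.png

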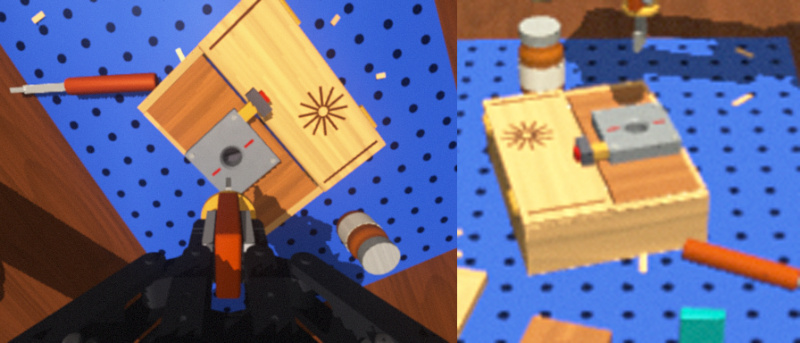

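Run:
```python
from h import *
w=np.load('c_wrist.npy',allow_pickle=True).item();t=np.load('c_top.npy',allow_pickle=True).item()
for n,c,p in(('w',w,(260,175)),('t',t,(294,222))):
  im=c['img'].astype(int);x,y=p;g=im.sum(2)
  m=(g<(200)).astype(np.uint8);k,l,st,ce=cv2.connectedComponentsWithStats(m[y-14:y+15,x-14:x+15])
  for i in range(1,k):
    if st[i][4]>15:print(n,st[i],ce[i]+[x-14,y-14],atz(c,ce[i]+[x-14,y-14],.078))
  r=((im[...,0]>150)&(im[...,1]<90)&(im[...,2]<90)).astype(np.uint8);k,l,st,ce=cv2.connectedComponentsWithStats(r[y-30:y+30,x-35:x+35])
  for i in range(1,k):
    if st[i][4]>3:print(n,'red',st[i],atz(c,ce[i]+[x-35,y-30],.078))
save(w,'m2.png',(220,150,300,250),6)
```

```text
w [  3   5  19  18 141] [256.34751773 172.07801418] [ 0.51033006 -0.15271893  0.078     ]
w red [49 11 10  9 31] [ 0.53478663 -0.15197842  0.078     ]
w red [13 44  9  8 27] [ 0.48793183 -0.16460462  0.078     ]
```

View pics/m2.png

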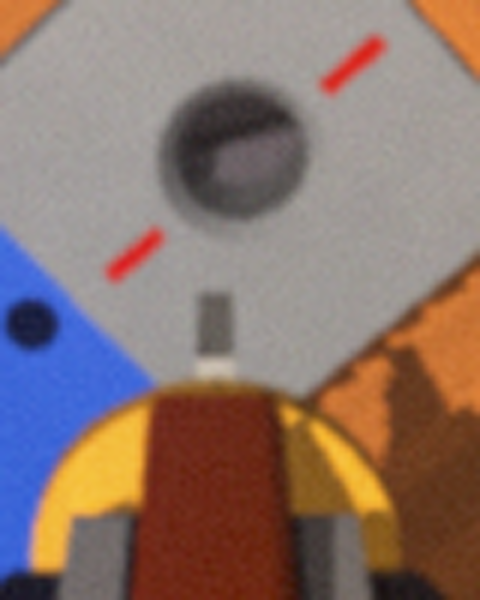

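Run:
```python
from h import *
w=np.load('c_wrist.npy',allow_pickle=True).item();s=bot.state();k=Rq(s['tool_rot']).as_matrix()[:,2];tcp=s['tcp_pos']
print('hole',atz(w,(258.9,176.2),.078),'mid',atz(w,(260.6,176.8),.078),tcp)
for z in(.166,.168,.170):
  p=atz(w,(255.9,198.4),z)-.01*k;print('tip',p,'rel along key x',(p-tcp)@k,'along jaw',(p-tcp)@Rq(s['tool_rot']).as_matrix()[:,0])
a=proj(w,tcp+[0,0,-.079]+.01*k);print('pred pix',a)
```

```text
hole [ 0.51063653 -0.15761824  0.078     ] mid [ 0.5118466  -0.15893859  0.078     ] [ 0.50788603 -0.15743015  0.24793909]
tip [ 0.50729573 -0.15702266  0.16599953] rel along key x 8.646566182495545e-05 along jaw -0.0007257209143051779
tip [ 0.50762761 -0.15636711  0.16799953] rel along key x 0.0008213011632284561 along jaw -0.0007322529218705245
tip [ 0.50795948 -0.15571155  0.16999953] rel along key x 0.001556136664631957 along jaw -0.0007387849294358713
pred pix [256.94076583 199.9871053 ]
```

```bash
python3 -m inch '[[[0,0,0],[2,-1,-15],1],[[0,0,0],[3,-1,-35],1],[[0,0,0],[3,-1,-55],1],[[0,0,0],[3,-1,-72],1],[[0,0,0],[3,-1,-78],1]]'; python3 -m inch '[[[0,0,0],[0,0,0],1],[[0,0,0],[0,0,0],1],[[0,0,0],[0,0,0],1],[[0,0,0],[0,0,0],1],[[0,0,0],[0,0,0],1]]'
python3 - <<'E'
from h import *
s=bot.state();print(s['tcp_pos'],s['contact_force'],s['t'])
c=cap('wrist');np.save('c_wrist.npy',c,allow_pickle=True);d=cap('side')
k=Rq(s['tool_rot']).as_matrix()[:,2];tcp=s['tcp_pos']
print('pred pix',proj(c,tcp+[0,0,-.079]+.01*k),'hole',proj(c,[.511,-.158,.078]))
a=cv2.resize(c['img'][160:260,215:305,::-1],(450,500),interpolation=cv2.INTER_CUBIC)
b=cv2.resize(d['img'][130:180,250:300,::-1],(350,350),interpolation=cv2.INTER_CUBIC)
o=np.zeros((500,800,3),np.uint8);o[:,:450]=a;o[:350,450:]=b;cv2.imwrite('pics/m3.png',o)
E
```

```text
t: 8.25
tcp_pos: [0.5097, -0.1581, 0.1682]
tool_rot: [0.687, -0.687, 0.169, -0.166]
contact_force: [-0.1, 1.0, -2.3]
grip_width: 0.0115
t: 8.75
tcp_pos: [0.5112, -0.1586, 0.1706]
tool_rot: [-0.687, 0.687, -0.167, 0.168]
contact_force: [-0.2, 0.1, -1.1]
grip_width: 0.0112
[ 0.51118459 -0.1585998   0.17056249] [-0.19502706  0.05002201 -1.09665285] 8.75
pred pix [255.94557607 198.6038625 ] hole [255.25512723 204.34396248]
```

View pics/m3.png

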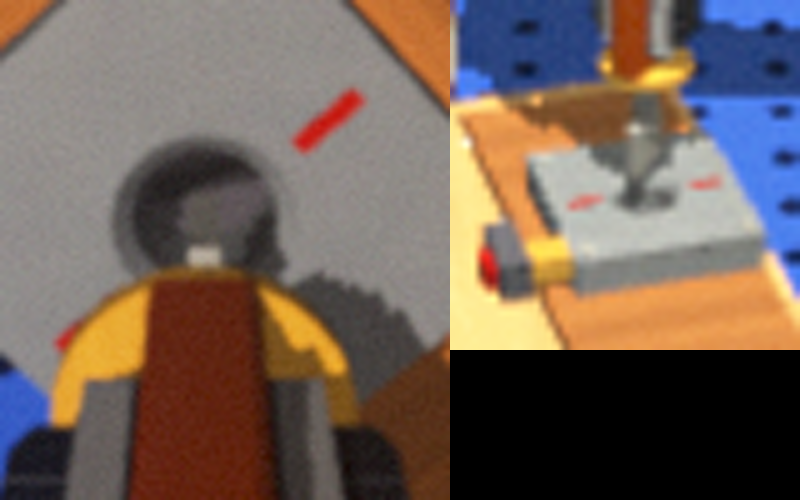

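```bash
python3 -m inch '[[[0,0,0],[0,0.5,-4],1],[[0,0,0],[0,0.5,-8],1],[[0,0,0],[0,0.5,-11],1],[[0,0,0],[0,0.5,-12],1],[[0,0,0],[0,0.5,-12],1]]'; python3 -m inch '[[[0,0,0],[0,0,-1],1],[[0,0,0],[0,0,-2],1],[[0,0,0],[0,0,-3],1],[[0,0,0],[0,0,-4],1],[[0,0,0],[0,0,-4],1]]'
```

```text
t: 9.35
tcp_pos: [0.5106, -0.1579, 0.1575]
tool_rot: [0.687, -0.687, 0.168, -0.167]
contact_force: [-0.2, 0.1, -0.9]
grip_width: 0.0115
t: 9.85
tcp_pos: [0.5108, -0.1579, 0.1537]
tool_rot: [0.687, -0.687, 0.167, -0.167]
contact_force: [0.2, -0.4, -1.5]
grip_width: 0.0111
```

```bash
python3 -m inch '[[[0,0,0],[0,0,-1],1],[[0,0,0],[0,0,-2],1],[[0,0,0],[0,0,-3],1],[[0,0,0],[0,0,-4],1],[[0,0,0],[0,0,-4],1]]'
```

```text
t: 10.35
tcp_pos: [0.5107, -0.1579, 0.1497]
tool_rot: [0.687, -0.687, 0.168, -0.167]
contact_force: [0.3, -0.5, -1.4]
grip_width: 0.011
```

```bash
python3 -m inch '[[[0,0,0],[0,0,-1],1],[[0,0,0],[0,0,-2],1],[[0,0,0],[0,0,-3],1],[[0,0,0],[0,0,-4],1],[[0,0,0],[0,0,-4],1]]'
```

```text
t: 10.85
tcp_pos: [0.5107, -0.1579, 0.1457]
tool_rot: [0.687, -0.687, 0.168, -0.167]
contact_force: [0.9, -0.2, -0.3]
grip_width: 0.0113
```

```bash
python3 -m inch '[[[0,0,0],[0,0,-3],1],[[0,0,0],[0,0,-6],1],[[0,0,0],[0,0,-8],1],[[0,0,0],[0,0,-10],1],[[0,0,0],[0,0,-10],1]]'; python3 -m inch '[[[0,0,0],[0,0,-0.5],1],[[0,0,0],[0,0,-1],1],[[0,0,0],[0,0,-1.5],1],[[0,0,0],[0,0,-2],1],[[0,0,0],[0,0,-2],1]]'
```

```text
t: 11.35
tcp_pos: [0.5106, -0.1578, 0.1355]
tool_rot: [0.687, -0.687, 0.168, -0.167]
contact_force: [-0.5, 0.4, -0.7]
grip_width: 0.011
t: 11.85
tcp_pos: [0.5108, -0.1579, 0.1338]
tool_rot: [0.687, -0.687, 0.167, -0.167]
contact_force: [0.4, -0.4, -1.0]
grip_width: 0.0109
```

```bash
python3 -m inch '[[[0,0,0],[0,0,-0.5],1],[[0,0,0],[0,0,-1],1],[[0,0,0],[0,0,-1.5],1],[[0,0,0],[0,0,-2],1],[[0,0,0],[0,0,-2],1]]'
```

```text
t: 12.35
tcp_pos: [0.5109, -0.158, 0.132]
tool_rot: [-0.687, 0.687, -0.167, 0.167]
contact_force: [0.1, 0.6, 1.6]
grip_width: 0.0111
```

```bash
python3 -m inch '[[[0,0,0],[0,0,-0.5],1],[[0,0,0],[0,0,-1],1],[[0,0,0],[0,0,-1.5],1],[[0,0,0],[0,0,-2],1],[[0,0,0],[0,0,-2],1]]'
```

```text
t: 12.85
tcp_pos: [0.5109, -0.158, 0.1299]
tool_rot: [-0.687, 0.687, -0.167, 0.167]
contact_force: [-0.5, 0.3, 2.8]
grip_width: 0.0113
```

Contact is at TCP z of about 0.132 and the press is about 4 N. I'm sweeping clockwise.

```bash
python3 -m inch '[[[0,0,-0.05],[0,0,0],1],[[0,0,-0.1],[0,0,0],1],[[0,0,-0.15],[0,0,0],1],[[0,0,-0.2],[0,0,0],1],[[0,0,-0.2],[0,0,0],1]]'
```

```text
t: 13.35
tcp_pos: [0.5111, -0.1581, 0.13]
tool_rot: [-0.667, 0.667, -0.235, 0.235]
contact_force: [-0.3, -0.2, 2.2]
grip_width: 0.0112
```

```bash
python3 -m inch '[[[0,0,-0.04],[0,0,0],1],[[0,0,-0.08],[0,0,0],1],[[0,0,-0.12],[0,0,0],1],[[0,0,-0.16],[0,0,0],1],[[0,0,-0.16],[0,0,0],1]]'
```

```text
t: 13.85
tcp_pos: [0.5111, -0.1581, 0.13]
tool_rot: [0.646, -0.646, 0.287, -0.288]
contact_force: [-0.2, 0.2, 3.1]
grip_width: 0.0113
```

```bash
python3 -m inch '[[[0,0,-0.04],[0,0,0],1],[[0,0,-0.08],[0,0,0],1],[[0,0,-0.12],[0,0,0],1],[[0,0,-0.16],[0,0,0],1],[[0,0,-0.16],[0,0,0],1]]'
```

```text
t: 14.35
tcp_pos: [0.511, -0.158, 0.13]
tool_rot: [0.621, -0.621, 0.338, -0.338]
contact_force: [0.4, -0.1, 3.7]
grip_width: 0.0111
```

```bash
python3 -m inch '[[[0,0,-0.04],[0,0,0],1],[[0,0,-0.08],[0,0,0],1],[[0,0,-0.12],[0,0,0],1],[[0,0,-0.16],[0,0,0],1],[[0,0,-0.16],[0,0,0],1]]'
```

```text
t: 14.85
tcp_pos: [0.511, -0.158, 0.13]
tool_rot: [0.592, -0.592, 0.386, -0.387]
contact_force: [-1.0, 0.5, 3.0]
grip_width: 0.0115
```

```bash
python3 -m inch '[[[0,0,-0.04],[0,0,0],1],[[0,0,-0.08],[0,0,0],1],[[0,0,-0.12],[0,0,0],1],[[0,0,-0.16],[0,0,0],1],[[0,0,-0.16],[0,0,0],1]]'
```

```text
t: 15.35
tcp_pos: [0.5109, -0.158, 0.1299]
tool_rot: [0.559, -0.559, 0.432, -0.433]
contact_force: [0.3, 0.3, 3.3]
grip_width: 0.0113
```

```bash
python3 -m inch '[[[0,0,-0.04],[0,0,0],1],[[0,0,-0.08],[0,0,0],1],[[0,0,-0.12],[0,0,0],1],[[0,0,-0.16],[0,0,0],1],[[0,0,-0.16],[0,0,0],1]]'
```

```text
t: 15.85
tcp_pos: [0.5109, -0.158, 0.1299]
tool_rot: [0.523, -0.523, 0.476, -0.476]
contact_force: [0.3, -0.4, 3.3]
grip_width: 0.0115
```

```bash
python3 -m inch '[[[0,0,-0.04],[0,0,0],1],[[0,0,-0.08],[0,0,0],1],[[0,0,-0.12],[0,0,0],1],[[0,0,-0.16],[0,0,0],1],[[0,0,-0.16],[0,0,0],1]]'
```

```text
t: 16.35
tcp_pos: [0.5107, -0.1578, 0.1296]
tool_rot: [0.483, -0.483, 0.516, -0.516]
contact_force: [0.5, 0.6, 0.0]
grip_width: 0.0114
```

```bash
python3 -m inch '[[[0,0,-0.04],[0,0,0],1],[[0,0,-0.08],[0,0,0],1],[[0,0,-0.12],[0,0,0],1],[[0,0,-0.16],[0,0,0],1],[[0,0,-0.16],[0,0,0],1]]'
```

```text
t: 16.85
tcp_pos: [0.5103, -0.1578, 0.1293]
tool_rot: [0.44, -0.441, 0.553, -0.553]
contact_force: [0.2, -0.3, -0.9]
grip_width: 0.0113
```

```bash
python3 -m inch '[[[0,0,-0.04],[0,0,0],1],[[0,0,-0.08],[0,0,0],1],[[0,0,-0.12],[0,0,0],1],[[0,0,-0.16],[0,0,0],1],[[0,0,-0.16],[0,0,0],1]]'
```

```text
t: 17.35
tcp_pos: [0.5105, -0.1576, 0.1295]
tool_rot: [0.395, -0.395, 0.587, -0.586]
contact_force: [0.8, -0.0, -0.9]
grip_width: 0.0112
```

The force fell to zero between yaw 0.09 and -0.07, so the blade dropped in. I'll turn back part way, since the slot has turned with the key, then press home.

```bash
python3 -m inch '[[[0,0,0.07],[0,0,0],1],[[0,0,0.14],[0,0,0],1],[[0,0,0.21],[0,0,0],1],[[0,0,0.28],[0,0,0],1],[[0,0,0.28],[0,0,0],1]]'; python3 -m inch '[[[0,0,0],[0,0,-0.8],1],[[0,0,0],[0,0,-1.6],1],[[0,0,0],[0,0,-2.4],1],[[0,0,0],[0,0,-3],1],[[0,0,0],[0,0,-3],1]]'
```

```text
t: 17.85
tcp_pos: [0.5105, -0.1579, 0.1296]
tool_rot: [0.473, -0.473, 0.526, -0.525]
contact_force: [-0.7, 0.3, -0.6]
grip_width: 0.0113
t: 18.35
tcp_pos: [0.5108, -0.1579, 0.1267]
tool_rot: [0.472, -0.473, 0.526, -0.526]
contact_force: [0.3, 0.9, -1.3]
grip_width: 0.0113
```

```bash
python3 -m inch '[[[0,0,0],[0,0,-1],1],[[0,0,0],[0,0,-2],1],[[0,0,0],[0,0,-3],1],[[0,0,0],[0,0,-4],1],[[0,0,0],[0,0,-4],1]]'
```

```text
t: 18.85
tcp_pos: [0.5107, -0.1579, 0.1227]
tool_rot: [0.472, -0.473, 0.526, -0.526]
contact_force: [0.2, -0.4, -1.3]
grip_width: 0.011
```

```bash
python3 -m inch '[[[0,0,0],[0,0,-1],1],[[0,0,0],[0,0,-2],1],[[0,0,0],[0,0,-3],1],[[0,0,0],[0,0,-4],1],[[0,0,0],[0,0,-4],1]]'
```

```text
t: 19.35
tcp_pos: [0.5109, -0.158, 0.1189]
tool_rot: [-0.473, 0.472, -0.526, 0.526]
contact_force: [-0.6, 0.1, 1.6]
grip_width: 0.0109
```

```bash
python3 -m inch '[[[0,0,0],[0,0,-0.5],1],[[0,0,0],[0,0,-1],1],[[0,0,0],[0,0,-1.5],1],[[0,0,0],[0,0,-1.5],1],[[0,0,0],[0,0,-1.5],1]]'
```

```text
t: 19.85
tcp_pos: [0.5109, -0.158, 0.1175]
tool_rot: [-0.473, 0.472, -0.526, 0.526]
contact_force: [-0.7, -0.1, 2.3]
grip_width: 0.011
```

The key is home: the floor was felt at TCP z of about 0.119 with a light press. I'm turning clockwise and watching the moment.

```bash
M='from rig import bot;s=bot.state();print(s["moment"].round(3),s["qpos"].round(3)[5])'; python3 -c "$M"; python3 -m inch '[[[0,0,-0.05],[0,0,0],1],[[0,0,-0.1],[0,0,0],1],[[0,0,-0.15],[0,0,0],1],[[0,0,-0.2],[0,0,0],1],[[0,0,-0.2],[0,0,0],1]]'; python3 -c "$M"; python3 -m inch '[[[0,0,-0.05],[0,0,0],1],[[0,0,-0.1],[0,0,0],1],[[0,0,-0.15],[0,0,0],1],[[0,0,-0.2],[0,0,0],1],[[0,0,-0.2],[0,0,0],1]]'; python3 -c "$M"
```

```text
[0.098 0.085 0.013] 1.299
t: 20.35
tcp_pos: [0.5112, -0.1581, 0.1175]
tool_rot: [-0.418, 0.417, -0.57, 0.571]
contact_force: [0.2, -0.4, 3.5]
grip_width: 0.0113
[0.043 0.021 0.008] 1.499
t: 20.85
tcp_pos: [0.5113, -0.1578, 0.1175]
tool_rot: [-0.359, 0.358, -0.609, 0.609]
contact_force: [0.5, 0.5, 2.2]
grip_width: 0.011
[ 0.189 -0.236 -0.014] 1.698
```

```bash
M='from rig import bot;s=bot.state();print(s["moment"].round(3),s["qpos"].round(3)[5])'; python3 -m inch '[[[0,0,-0.04],[0,0,0],1],[[0,0,-0.08],[0,0,0],1],[[0,0,-0.12],[0,0,0],1],[[0,0,-0.15],[0,0,0],1],[[0,0,-0.15],[0,0,0],1]]'; python3 -c "$M"
python3 - <<'E'
from h import *
c=cap('side');save(c,'b1.png',(235,130,315,190),8)
print([(d['centre'],d['p']) for d in eyes.search_frame('side','bolt')[:2]])
E
```

```text
t: 21.35
tcp_pos: [0.5113, -0.1578, 0.1175]
tool_rot: [-0.313, 0.312, -0.634, 0.634]
contact_force: [1.1, 1.6, 1.6]
grip_width: 0.0117
[ 0.33  -0.262  0.023] 1.847
[]
```

View pics/b1.png

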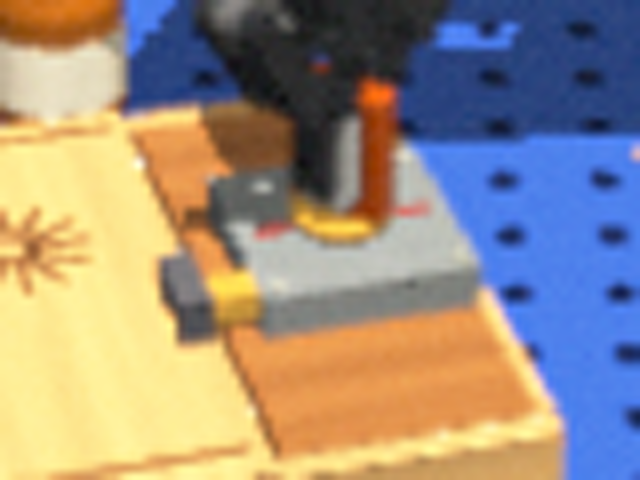

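The collar sits low on the housing, and the bolt's red tip has withdrawn into the keeper (about (180,300) in the crop), so it is partly drawn. I'll continue.

```bash
M='from rig import bot;s=bot.state();print(s["moment"].round(3),s["qpos"].round(3)[5])'; python3 -m inch '[[[0,0,-0.02],[0,0,0],1],[[0,0,-0.04],[0,0,0],1],[[0,0,-0.06],[0,0,0],1],[[0,0,-0.08],[0,0,0],1],[[0,0,-0.08],[0,0,0],1]]'; python3 -c "$M"
```

```text
t: 21.95
tcp_pos: [0.5112, -0.1579, 0.1175]
tool_rot: [-0.286, 0.286, -0.647, 0.647]
contact_force: [2.5, 1.4, 1.8]
grip_width: 0.011
[ 0.636 -0.526  0.052] 1.93
```

```bash
M='from rig import bot;s=bot.state();print(s["moment"].round(3),s["qpos"].round(3)[5])'; python3 -m inch '[[[0,0,-0.02],[0,0,0],1],[[0,0,-0.04],[0,0,0],1],[[0,0,-0.06],[0,0,0],1],[[0,0,-0.08],[0,0,0],1],[[0,0,-0.08],[0,0,0],1]]'; python3 -c "$M"
python3 - <<'E'
from h import *
c=cap('side');save(c,'b2.png',(235,130,315,190),8)
E
```

```text
t: 22.45
tcp_pos: [0.5111, -0.158, 0.1175]
tool_rot: [-0.26, 0.26, -0.658, 0.658]
contact_force: [3.3, 3.4, 2.1]
grip_width: 0.0109
[ 0.714 -0.795  0.037] 2.01
```

View pics/b2.png

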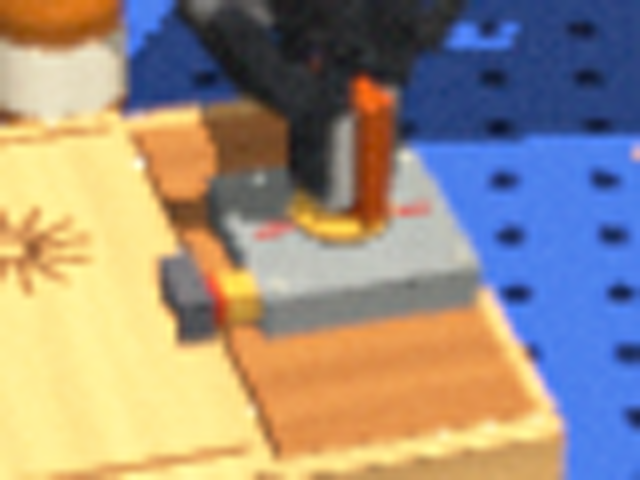

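```bash
M='from rig import bot;s=bot.state();print(s["moment"].round(3),s["qpos"].round(3)[5])'; python3 -m inch '[[[0,0,0],[0.3,0.3,0],1],[[0,0,-0.02],[0.6,0.6,0],1],[[0,0,-0.04],[0.6,0.6,0],1],[[0,0,-0.06],[0.6,0.6,0],1],[[0,0,-0.06],[0.6,0.6,0],1]]'; python3 -c "$M"
```

```text
t: 23.0
tcp_pos: [0.5113, -0.1576, 0.1174]
tool_rot: [-0.24, 0.24, -0.665, 0.665]
contact_force: [2.2, 0.6, 1.9]
grip_width: 0.0112
[ 0.159 -0.49   0.072] 2.071
```

Relieving sideways halved the lateral force. Continuing.

```bash
M='from rig import bot;s=bot.state();print(s["moment"].round(3),s["qpos"].round(3)[5])'; python3 -m inch '[[[0,0,0],[0.3,0,0],1],[[0,0,-0.02],[0.6,0.1,0],1],[[0,0,-0.04],[0.6,0.2,0],1],[[0,0,-0.06],[0.6,0.2,0],1],[[0,0,-0.06],[0.6,0.2,0],1]]'; python3 -c "$M"
python3 - <<'E'
from h import *
c=cap('side');save(c,'b3.png',(235,130,315,190),8)
im=c['img'].astype(int)[155:180,250:272];r=(im[...,0]>130)&(im[...,1]<90)&(im[...,2]<80)
ys,xs=np.nonzero(r);print(len(xs),xs.min()+250,xs.max()+250,xs.mean()+250,ys.mean()+155)
E
```

```text
t: 23.5
tcp_pos: [0.5116, -0.1574, 0.1173]
tool_rot: [-0.22, 0.22, -0.672, 0.672]
contact_force: [0.5, -1.3, 1.4]
grip_width: 0.0114
[-0.323 -0.102  0.077] 2.132
13 258 264 262.46153846153845 166.76923076923077
```

View pics/b3.png

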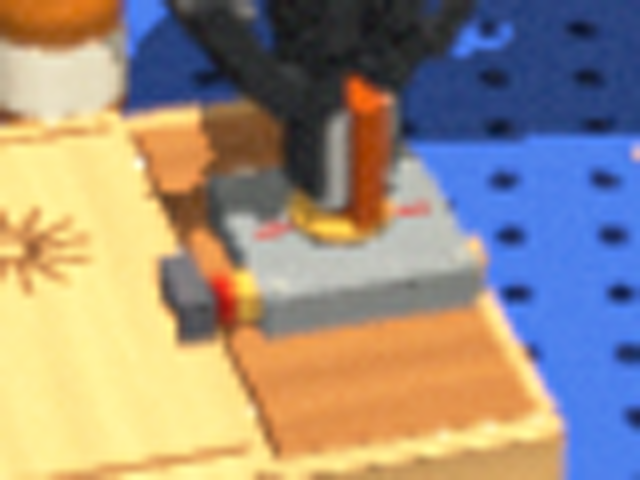

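The red tip is now mostly out but still at the keeper's edge. I'll keep turning.

```bash
cat > q.py <<'E'
from h import *
s=bot.state();print(s["moment"].round(3),s["qpos"].round(3)[5])
c=cap('side');save(c,'b4.png',(235,130,315,190),8)
for im in(np.load('side.npy'),c['img']):
  im=im.astype(int)[158:178,246:275];r=(im[...,0]>120)&(im[...,1]<90)&(im[...,2]<80);ys,xs=np.nonzero(r);print(len(xs),xs.min()+246,xs.max()+246,xs.mean()+246)
E
python3 -m inch '[[[0,0,-0.02],[0,0,0],1],[[0,0,-0.04],[0,-0.2,0],1],[[0,0,-0.06],[0,-0.3,0],1],[[0,0,-0.08],[0,-0.3,0],1],[[0,0,-0.08],[0,-0.3,0],1]]'; python3 q.py
```

```text
t: 24.05
tcp_pos: [0.5118, -0.1574, 0.1173]
tool_rot: [0.193, -0.193, 0.68, -0.68]
contact_force: [-1.3, -1.3, 1.4]
grip_width: 0.0117
[-0.329  0.049  0.017] 2.212
13 254 256 255.07692307692307
20 257 265 263.15
```

```bash
python3 -m inch '[[[0,0,-0.01],[0,0,0],1],[[0,0,-0.02],[0,0,0],1],[[0,0,-0.04],[0,0,0],1],[[0,0,-0.05],[0,0,0],1],[[0,0,-0.05],[0,0,0],1]]'; python3 q.py
```

```text
t: 24.6
tcp_pos: [0.5119, -0.1574, 0.1173]
tool_rot: [0.176, -0.176, 0.685, -0.685]
contact_force: [-1.6, -1.5, 2.2]
grip_width: 0.0114
[-0.314  0.212  0.036] 2.261
13 254 256 255.07692307692307
17 263 266 264.2352941176471
```

```bash
cat >> q.py <<'E'
y=.28;ax=np.array([np.cos(y),np.sin(y)]);ay=np.array([-np.sin(y),np.cos(y)]);m=np.array([.511,-.158])
def P(x,yy,z): return proj(c,np.r_[m+ax*(x+.048)+ay*yy,z])
print('keeper',P(.012,.026,.083),'px/mm',(P(-.005,.026,.074)-P(.015,.026,.074))/20)
for im in(np.load('side.npy'),c['img']):
  for r in(165,167,169): print(r,[tuple(map(int,v)) for v in im[r,252:272]])
E
python3 q.py
```

```text
[-0.232  0.207  0.028] 2.261
13 254 256 255.07692307692307
17 263 266 264.2352941176471
keeper [258.67115351 165.12804777] px/mm [ 0.37071998 -0.06315464]
165 [(253, 229, 139), (254, 222, 132), (225, 129, 81), (154, 72, 67), (117, 100, 105), (126, 126, 126), (122, 120, 122), (127, 123, 123), (182, 148, 113), (253, 205, 88), (255, 221, 82), (253, 221, 80), (253, 221, 83), (255, 223, 88), (252, 219, 122), (205, 194, 174), (202, 203, 192), (211, 206, 191), (211, 208, 194), (197, 199, 188)]
167 [(254, 232, 143), (252, 214, 127), (195, 72, 40), (220, 33, 27), (163, 72, 69), (120, 114, 115), (119, 116, 119), (109, 108, 112), (117, 108, 112), (160, 129, 95), (236, 180, 75), (232, 176, 65), (221, 163, 64), (208, 155, 60), (199, 147, 61), (164, 134, 91), (147, 149, 144), (151, 150, 147), (152, 153, 148), (135, 136, 132)]
169 [(254, 231, 141), (252, 215, 128), (161, 94, 54), (157, 31, 20), (148, 38, 32), (78, 66, 73), (81, 82, 84), (81, 78, 80), (83, 77, 83), (122, 99, 78), (183, 137, 57), (187, 138, 55), (187, 137, 57), (186, 135, 54), (174, 130, 56), (144, 116, 81), (112, 115, 108), (123, 12
[... 331 characters left out ...]
8, 217, 197), (218, 218, 202), (199, 201, 193)]
167 [(253, 232, 143), (255, 236, 147), (255, 223, 133), (144, 114, 82), (79, 75, 74), (116, 112, 115), (123, 118, 120), (115, 112, 115), (115, 110, 110), (156, 120, 100), (209, 132, 75), (127, 57, 29), (150, 23, 21), (174, 43, 22), (182, 94, 51), (167, 140, 95), (156, 155, 151), (156, 154, 154), (153, 153, 150), (144, 144, 139)]
169 [(254, 234, 148), (254, 233, 146), (255, 236, 146), (255, 229, 137), (217, 163, 100), (88, 77, 71), (84, 81, 83), (83, 81, 85), (84, 82, 81), (109, 86, 74), (178, 114, 60), (207, 132, 68), (146, 58, 33), (157, 49, 22), (163, 79, 43), (142, 114, 78), (119, 124, 118), (124, 125, 123), (130, 132, 127), (127, 129, 125)]
```

There is now a wood-coloured gap between the keeper (ending about column 261) and the red tip (from about 262.7). The tip has moved about 9 px, roughly 24 mm, so the bolt is clear. Releasing.

```bash
python3 -m inch '[[[0,0,0],[-0.3,-0.3,0.5],1],[[0,0,0],[-0.3,-0.3,0.5],0.8],[[0,0,0],[-0.3,-0.3,0.5],0.65],[[0,0,0],[-0.3,-0.3,0.5],0.5],[[0,0,0],[-0.3,-0.3,0.5],0.5]]'; python3 -m inch '[[[0,0,0],[0,0,0],0.4],[[0,0,0],[0,0,0],0.4],[[0,0,0],[0,0,0],0.4],[[0,0,0],[0,0,0],0.4],[[0,0,0],[0,0,0],0.4]]'
```

```text
t: 25.2
tcp_pos: [0.5117, -0.1576, 0.1177]
tool_rot: [0.176, -0.176, 0.685, -0.685]
contact_force: [-0.1, -0.1, -0.7]
grip_width: 0.0426
t: 25.7
tcp_pos: [0.5117, -0.1578, 0.1179]
tool_rot: [0.176, -0.176, 0.685, -0.685]
contact_force: [0.1, 0.2, -0.2]
grip_width: 0.051
```

```bash
python3 -m inch '[[[0,0,0],[0,0,5],0.4],[[0,0,0],[0,0,15],0.4],[[0,0,0],[0,0,30],0.4],[[0,0,0],[0,0,50],0.4],[[0,0,0],[0,0,75],0.4]]'; python3 -m inch '[[[0,0,0],[0,0,20],0.4],[[0,0,0],[0,0,40],0.4],[[0,0,0],[0,0,60],0.4],[[0,0,0],[0,0,70],0.4],[[0,0,0],[0,0,70],0.4]]'; python3 q.py
python3 - <<'E'
from h import *
c=cap('side');print([(d['centre'],d['p']) for d in eyes.place_of('side','key_grip')[:4]])
for z in(.106,.108,.110,.112): print(z,proj(c,[.511,-.158,z]))
d=cap('wrist');print([(e['centre'],e['p'],atz(d,e['centre'],.108)) for e in eyes.place_of('wrist','key_grip')[:2]])
im=c['img'].astype(int)
r=((im[...,0]>150)&(im[...,1]<110)&(im[...,2]<60)&(im[...,0]-im[...,1]>90)).astype(np.uint8);r[:,:262]=0;r[:100]=0;r[170:]=0;r[:,300:]=0
n,l,st,ce=cv2.connectedComponentsWithStats(r);print(st[1:],ce[1:])
# collar (yellow) blob
h=cv2.cvtColor(c['img'],cv2.COLOR_RGB2HSV);print(h[150:164:2,268:290:2,0])
for z in(.082,.086,.134): print(z,proj(c,[.511,-.158,z]))
E
```

```text
t: 26.2
tcp_pos: [0.5113, -0.1576, 0.1938]
tool_rot: [0.176, -0.176, 0.685, -0.685]
contact_force: [0.3, 0.9, -0.0]
grip_width: 0.0512
t: 26.7
tcp_pos: [0.5127, -0.1581, 0.265]
tool_rot: [-0.177, 0.175, -0.684, 0.686]
contact_force: [-0.5, 1.4, 0.1]
grip_width: 0.0513
[0.    0.027 0.022] 2.26
13 254 256 255.07692307692307
19 263 266 264.2631578947368
keeper [258.67115351 165.12804777] px/mm [ 0.37071998 -0.06315464]
165 [(253, 229, 139), (254, 222, 132), (225, 129, 81), (154, 72, 67), (117, 100, 105), (126, 126, 126), (122, 120, 122), (127, 123, 123), (182, 148, 113), (253, 205, 88), (255, 221, 82), (253, 221, 80), (253, 221, 83), (255, 223, 88), (252, 219, 122), (205, 194, 174), (202, 203, 192), (211, 206, 191), (211, 208, 194), (197, 199, 188)]
167 [(254, 232, 143), (252, 214, 127), (195, 72, 40), (220, 33, 27), (163, 72, 69), (120, 114, 115), (119, 116, 119), (109, 108, 112), (117, 108, 112), (160, 129, 95), (236, 180, 75), (232, 176, 65), (221, 163, 64), (208, 155, 60), (199, 147, 61), (164, 134, 91), (147, 149, 144), (151, 150, 147), (152, 153, 148), (135, 136, 132)]
169 [(254, 
[... 1414 characters left out ...]
94987299 148.18291863]
0.11 [277.95590016 147.53534108]
0.112 [277.96192773 146.8864331 ]
[([255.3, 180.4], 0.57, array([ 0.51082582, -0.15748932,  0.108     ]))]
[[273 137  10  20  55]
 [263 164   3   6  11]] [[278.89090909 144.45454545]
 [264.09090909 166.09090909]]
[[ 13  12  12  10  11  11  10   8  38  45 112]
 [ 39  60  15  12  10  10  10   9  39  43 113]
 [ 41  21  25  22  12  11  10  14  19  23  13]
 [ 49  40  21  25  23  14  10  14   8   2   5]
 [  4   2  14  18  21  19  17  17  45  35  43]
 [ 35  48  50  48  17  26  38  42  50  40  45]
 [ 45  40  40  40  35  35  48  40  39  37  51]]
0.082 [277.87157821 156.4817151 ]
0.086 [277.8836144  155.21931692]
0.134 [278.02824218 139.65977814]
```

```bash
python3 -c "from rig import job_done;print(job_done())"
```

```text
the job is handed in; nothing more can be done
None
```

I put the wooden-handled key home in the lock, drew the bolt clear of its keeper, released the key standing upright and handed the job in at about 27 s. I got no verdict back, so what follows is from my own checks.

- **Finding the slot:** I swept clockwise with about 3–4 N of press, and the press force dropped to zero at a key yaw of roughly 0. My sweep ran about 0.3 rad past the drop, which probably turned the slot with it, so I turned back 0.28 rad before pressing home.
- **Pressing home:** The key bottomed about 14 mm below the follower's top, with light spring contact.
- **Turning:** I turned it clockwise about 0.96 rad. Wrist force stayed below about 5 N, apart from one moment reading near 1 N·m. I cleared that by shifting the gripper about 0.6 mm sideways.
- **Bolt:** In the last side picture the red tip is clear of the keeper with a wood-coloured gap. I estimate it is drawn about 24 mm, and it did not move when I let go.
- **Key:** After release the detector put the handle centre within about 1 mm of the lock's axis horizontally, at a height that fits fully home. That detection scored only 0.56–0.57, and the side camera's height read about 1–2 mm higher than expected.
- **Not checked:** I had used all 12 pictures, so the final state was checked from pixels and detections only. I did not re-measure the knife, blank or oil jar, but the arm never went low near them.

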